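# Find the heavy side of a pump rotor by feel and hold it down

## Robot

A 6-joint arm with a two-finger parallel gripper is mounted at the origin on a cart in front of the work surface, level with it; the furniture and walls round the work are solid. World frame = base frame: x ahead of the robot, y to its left, z up, the work surface at z = 0. Lengths are in m, angles in rad, forces in N, time in s.
With the tool pointing down it reaches from about 0.25 to 0.775 m from the base axis. Payload 4 kg.
Tool frame: the origin (TCP) lies at the centre of the arm's flange, where the gripper is bolted on; the fingertips stand 199 mm ahead of it and the grasp point (between the pads) lies 180 mm ahead of it; z points along the fingers, y is the line along which they close (so a half turn about z gives the same grasp; the last joint's range is limited). The gripper opens to 94 mm and grips with 3 to 60 N. Pads are 16 mm wide; open, the fingers measure 119 mm over their backs; the gripper's body (75 mm by 177 mm) begins 78 mm behind the grasp point.
Start: joints at [1.036, 0.087, 1.371, -0, 1.684, -0.103], TCP at [0.23, 0.5, 0.405] pointing down, gripper open.
Joint ranges: [-3.1, 3.1], [-0.76, 2.03], [0.27, 2.55], [-1.08, 4.22], [0.17, 2.65], [-2.57, 2.57]. Speed limits (rad/s): [2.79, 2.79, 3.14, 3.14, 3.14, 3.14].

## Interface

Orientations are given as [roll, pitch, yaw] about the fixed x, y, z axes, in that order (R = Rz(yaw) Ry(pitch) Rx(roll)).
In Python, from bench import robot, eyes, models gives the robot as it stands.
- The arm moves only by the tool step_arm, never from a script. Its argument "commands" is a list that holds one entry, the list of rows, each a list of 7 numbers: the shift along the tool's x, y, z in mm, then the turn, a rotation vector about the tool's x, y, z in rad, then the finger opening in mm, from 0 to 94. In form: [[[tx, ty, tz, wx, wy, wz, gripper], ...]]. A call has 1 to 20 rows; each row shifts and turns the commanded pose from where the row before left it, along the tool's axes as they then stand; what a row does not reach is not made up. A row lasts 1/8 s, in which the tool goes at most 62.5 mm and 10.7 degrees, less where a joint would pass 70% of its speed; a pose out of reach is approached as far as the arm can. A call is refused whole if a number of a shift passes 62.5 or a number of a turn 0.188, either way. A call with a gripper value outside its range is refused whole. The fingers move at their own pace and stop on an object; the grip force is fixed at half the most. Time passes only in rows, so rows that do not move let the fingers close. It gives the time, the measured TCP pose, the force, the opening and the grip force at its end, in the units of the state.
- robot.get_obs(): the state, without advancing time (a new reading comes with each control period).
- eyes.snapshot(name): name is "scene" or "top" or "wrist"; returns a dict with "color" (400x640x3 uint8, red, green, blue), "camera_matrix" (3x3 intrinsics, pixels), "eye" and "rotation" of the camera in the world; the wrist camera has in their place "tool_from_camera" (4x4, takes a point from camera to tool coordinates, whose origin is the TCP and whose axes are the flange's). Camera axes: x right, y up, looking along -z (the intrinsics and any distortion apply to the point x, -y, -z); pixel columns grow to the right and rows downward; lengths in m; the calibration is good to about 2 mm. A picture is of the moment at which its call begins: read the wrist's pose just before it. There is no depth.
- robot.close_job(): hands the job in; it is judged then, once.
Trained networks look in a picture, given as the dict that the camera call returned (one of the last four; its "shot" number tells which), for a name from the list of things; names that differ only in an ending like _2 or _b are one class to them, and where a whole thing is asked for, a point or a joint stands for the part that bears it (a point fixed in the world has none). Each returns a list of dicts, best first, with "confidence" (0 to 1); they miss things now and then, are a little off and sometimes report something else, mostly with a low value. They report only what shows in the picture. A call takes as long as a camera call. They do not tell look-alikes from the thing itself.
- models.masks_of(picture, query): "mask" (400x640 bool, what is visible of it) and "xy" ([column, row] in pixels, amid what is visible of it).
- models.tip_of(picture, query): "xy" ([column, row] in pixels: a listed point, or the origin of a listed thing).
The state is a dict: "time": time; "joint_positions": joint angles; "qvel": joint speeds; "joint_torque": joint torques, N m; "tool_pos": TCP position; "ee_rot": TCP orientation; "wrist_force": force on the tool from outside, world axes, zero at the start; "wrist_torque": the same for the moment, N m; "width": finger opening in m; "finger_force": force on a finger pad.
Only numpy, scipy, OpenCV 4.12 (cv2) and the standard library are available. Lean on these libraries where they do the work, as an engineer would, in place of code of your own. Each camera call takes 0.05 s, during which the arm holds its last target. There are 200 camera calls.

## Task

The round steel pump rotor on the inclined service stand has a hidden heavy side. Take hold of its black bar grip, turn it to and fro and feel where it is heavy, then turn the rotor so that its heavy side is at the very bottom of the tilted face (within about 20 degrees) and finish while still gripping the bar and holding it there. Leave the screwdriver, the spanner and the marker where they lie.

Things in the scene. Friction and masses are not known exactly. Their poses are not given: they have to be found in the camera images.
- rotor_grip (a point): point on the rotor's axle, at the middle of the black bar grip to be pinched. z = along the axle, out of the rotor's face, leaning 30 degrees from vertical towards the robot's side; x = along the bar; both turn with the rotor. Bar 50 mm long (x), 16 mm thick (y); it rises from the face's boss 21 mm below this point and ends 15 mm above it.
- rotor_face (a point): centre of the rotor's front face, 25 mm below the grip point along the axle; same axes. The rotor is a closed steel drum, 120 mm diameter, 30 mm deep. Hidden inside, a slug of about 0.75 kg sits 40 mm off the axle, on a side that differs from start to start and cannot be seen; it never shifts. Eight screws ring the face; a thin rib near the rim at -x is a mere index mark.
- rotor (a joint): angle of the rotor (rad), growing anticlockwise seen facing it; it turns on without end. At 0 the index rib is lowest. Says nothing of the heavy side. The stiff bearing stays where left: friction about 0.19 N m; the slug adds up to about 0.15 N m, as the sine of its angle from the bottom: easy to turn as it goes down, hard as it goes up, equal both ways with the slug at bottom or top.
- stand: grey stand with an inclined aluminium plate that carries the rotor, fixed to the worktop. Base plate 170 x 150 x 12 mm; origin on the worktop under the middle of the inclined plate; -x = the direction towards which the rotor's axle leans and in which the bottom of the tilted face lies.
- screwdriver_0: screwdriver with black handle, 190 mm long, 22 mm high, lying on the worktop in front of the stand; origin at the middle of its underside. A bystander.
- spanner: steel open-ended spanner, 147 x 27 x 8 mm, lying near the front edge of the worktop; origin at the middle of its underside. A bystander.
- marker: marker pen, 135 mm long, 16 mm thick, lying at the right of the worktop; origin at the middle of its underside. A bystander.
Things that resemble listed ones, but are neither listed nor needed, are in the scene too. There is more than one size of the stand; the one meant has the size given above.

How it is judged:
By the outcome, as a careful person would: the job done as asked, in the order asked, and still so for the second after the job is handed in, while the arm keeps its last pose, push and grip.
It also fails if it takes over 58 s, if anything falls off the work surface, if the arm or the gripper's body presses on something with over 40 N, if the wrist force passes 120 N, or if a joint passes its speed limit or range.

## Working session

There is one attempt and no reset: what is moved stays moved. The work goes in short steps, Python scripts to look and compute and a tool call to move; the robot and the scene stay as the last step left them, time stands still between calls to the robot, and variables do not carry over. Pictures are saved under pics/ and viewed, at most 10 in all, crops included, and the job is handed in when it is done.

Besides the shell and the picture viewer there is one more tool, called after "Emit:" by a JSON object that holds its "name" and its "arguments". step_arm: Moves the arm, as the interface text tells. Its arguments: {"type":"object","properties":{"commands":{"type":"array"}},"required":["commands"]}

```bash
mkdir -p pics; ls
cat > h.py <<'E'
import numpy as np, cv2
from scipy.spatial.transform import Rotation as R
from bench import robot, eyes, models
def ray(p,px):
    K=np.array(p["camera_matrix"]);x,y=px
    d=np.array([(x-K[0,2])/K[0,0],-(y-K[1,2])/K[1,1],-1.])
    if "eye" in p: return np.array(p["eye"]),np.array(p["rotation"])@d
def tri(p1,a,p2,b):
    o1,d1=ray(p1,a);o2,d2=ray(p2,b)
    s=np.linalg.lstsq(np.c_[d1,-d2],o2-o1,rcond=None)[0]
    P,Q=o1+s[0]*d1,o2+s[1]*d2
    return (P+Q)/2,np.linalg.norm(P-Q)
def save(p,n): cv2.imwrite("pics/"+n,p["color"][:,:,::-1])
E
python3 - <<'E'
from h import *
s=eyes.snapshot("scene");t=eyes.snapshot("top")
save(s,"s.png");save(t,"t.png")
print({k:v for k,v in s.items() if k!="color"})
for q in ["rotor_grip","rotor_face","stand"]:
    for n,p in(("s",s),("t",t)):
        print(q,n,[(np.round(d["xy"]),round(d["confidence"],2)) for d in models.tip_of(p,q)])
print(robot.get_obs())
E
```

```text
pics
{'camera_matrix': array([[471.66523451,   0.        , 322.55378063],
       [  0.        , 471.66523451, 204.23841738],
       [  0.        ,   0.        ,   1.        ]]), 'eye': array([ 0.02238676, -0.62429084,  0.62601711]), 'rotation': array([ 0.89385662, -0.00469145, -0.86149064]), 'shot': 1}
rotor_grip s [(array([276., 141.]), 0.59), (array([378., 190.]), 0.59)]
rotor_grip t [(array([343., 168.]), 0.96), (array([246., 192.]), 0.91)]
rotor_face s [(array([281., 149.]), 0.89), (array([384., 192.]), 0.73)]
rotor_face t [(array([340., 169.]), 0.97), (array([249., 187.]), 0.95)]
stand s [(array([289., 190.]), 0.94), (array([383., 224.]), 0.86)]
stand t [(array([344., 170.]), 0.81)]
{'time': 0.4, 'joint_positions': array([ 1.03586952e+00,  8.73302213e-02,  1.37088809e+00,  8.73901854e-06,
        1.68360088e+00, -1.03123849e-01]), 'qvel': array([-5.25349592e-04,  8.88504510e-04, -2.20437959e-03,  8.77069844e-06,
       -7.25645202e-04, -6.33523617e-04]), 'joint_torque': array([-1.75768717e-03, -3.39508152e+01, -3.02112007e+01,  7.16278609e-02,
        2.57809984e-02, -5.46305307e-05]), 'tool_pos': array([0.23019289, 0.49950682, 0.4045391 ]), 'ee_rot': array([-3.14136821e+00, -3.19582032e-05,  2.70979067e+00]), 'wrist_force': array([0.32536183, 0.14872834, 0.14752635]), 'wrist_torque': array([ 0.04207165, -0.01698855,  0.00373825]), 'finger_force': 0.0, 'width': 0.09390728997965873}
```

View images.

View pics/s.png

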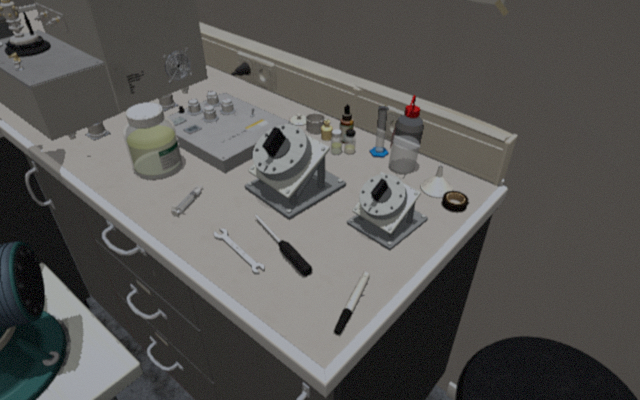

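View pics/t.png

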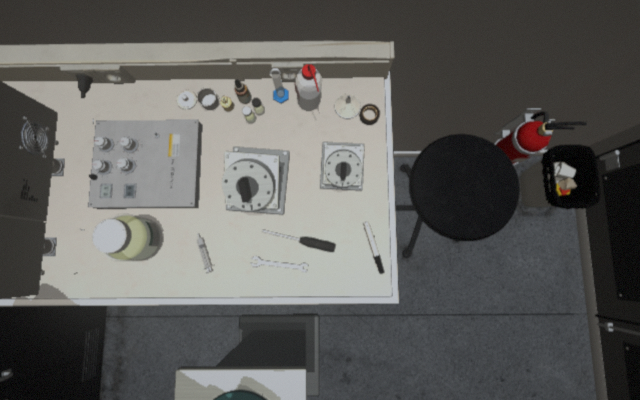

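```bash
sed -i 's/np.array(p\["rotation"\])@d/R.from_euler("xyz",p["rotation"]).as_matrix()@d/' h.py
python3 - <<'E'
from h import *
s=eyes.snapshot("scene");t=eyes.snapshot("top")
print(t["eye"],t["rotation"],t["camera_matrix"][0])
for a,b in [((276,141),(343,168)),((281,149),(340,169)),((378,190),(246,192)),((384,192),(249,187)),((276,141),(246,192)),((281,149),(249,187)),((378,190),(343,168)),((384,192),(340,169))]:
    print(a,b,*tri(s,a,t,b))
E
```

```text
[ 0.41155869 -0.20896828  0.94778219] [ 0.15314952  0.00987362 -1.57844953] [369.21297463   0.         321.22042735]
(276, 141) (343, 168) [ 0.51853882 -0.20127325  0.26082095] 0.15444209095778663
(281, 149) (340, 169) [ 0.52606427 -0.19825314  0.23891298] 0.1463793090741845
(378, 190) (246, 192) [ 0.62569086 -0.1173112   0.06176762] 0.2205655374221842
(384, 192) (249, 187) [ 0.6398328  -0.12268011  0.05079505] 0.22148007856410268
(276, 141) (246, 192) [ 0.56385255 -0.03836511  0.14642708] 0.007176615826981712
(281, 149) (249, 187) [ 0.57876584 -0.03817832  0.12109979] 0.0033796540515218573
(378, 190) (343, 168) [ 0.62331706 -0.25130509  0.09936317] 0.0060897546448433195
(384, 192) (340, 169) [ 0.62924979 -0.25121295  0.08968842] 0.011218446053386755
```

Run:
```python
from h import *
s=cv2.imread("pics/s.png");t=cv2.imread("pics/t.png")
a=cv2.resize(s[115:225,235:350],(460,440),interpolation=cv2.INTER_CUBIC)
b=cv2.resize(t[140:225,215:300],(340,340),interpolation=cv2.INTER_CUBIC)
o=np.zeros((440,800,3),np.uint8);o[:,:460]=a;o[:340,460:]=b
cv2.imwrite("pics/c.png",o)
```

```text
(no output)
```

View pics/c.png

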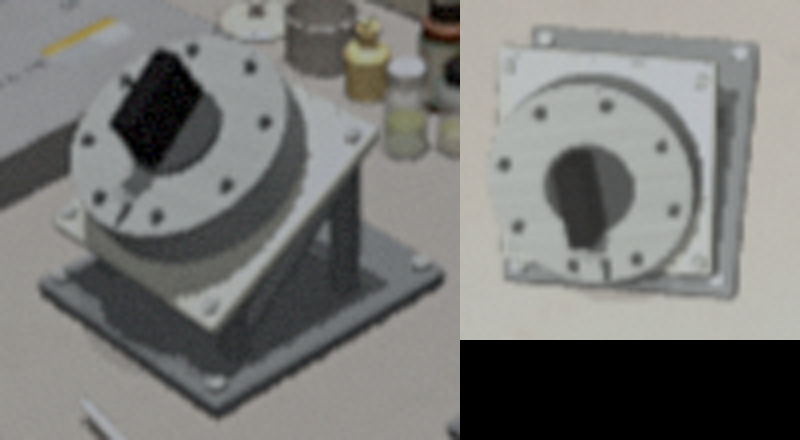

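Run:
```python
from h import *
s=eyes.snapshot("scene");t=eyes.snapshot("top")
def pl(p,px,c,n):
    o,d=ray(p,px); return o+d*((c-o)@n)/(d@n)
C=[pl(t,q,np.array([0,0,.012]),np.array([0,0,1.])) for q in[(233.25,146.25),(289.25,150.75),(283.25,214.25),(226.25,210)]]
C=np.array(C);print(C.round(4),[np.linalg.norm(C[i]-C[i-1]).round(3) for i in range(4)])
e=(C[0]+C[1]-C[2]-C[3]);yaw=np.arctan2(e[1],e[0]);e2=C[0]+C[3]-C[1]-C[2];print(yaw,np.arctan2(e2[1],e2[0])-np.pi/2,C.mean(0))
for i in range(3):
  pass
M=[tri(s,a,t,b)[0] for a,b in [((276,141),(246,192)),((281,149),(249,187))]]
for yaw in(yaw,):
  n=np.array([-np.cos(yaw)*.5,-np.sin(yaw)*.5,np.sqrt(.75)])
  face=(M[1]+M[0]-.025*n)/2; print("face",face,"grip",face+.025*n)
  lo=np.array([-np.cos(yaw)*np.sqrt(.75),-np.sin(yaw)*np.sqrt(.75),-.5]); side=np.cross(n,lo) # anticlockwise from lowest
  for p,px in((t,(251.5,207.5)),(s,(265.5,168))):
    v=pl(p,px,face,n)-face; print("rib",np.linalg.norm(v),np.degrees(np.arctan2(v@side,v@lo)),v@n)
```

```text
[[ 0.7092  0.0297  0.012 ]
 [ 0.6954 -0.118   0.012 ]
 [ 0.5277 -0.1036  0.012 ]
 [ 0.5399  0.0428  0.012 ]] [np.float64(0.17), np.float64(0.148), np.float64(0.168), np.float64(0.147)]
-0.081507485188778 -0.08853413076813155 [ 0.61802945 -0.03728437  0.012     ]
face [ 0.57753845 -0.03878057  0.12293812] grip [ 0.56507994 -0.03776286  0.14458875]
rib 0.05076699711421377 4.352294353813452 -7.595850052409639e-17
rib 0.04912830766845174 4.661659324111901 1.2516373702718985e-16
```

Candidates: stand A with drum at scene (281,149) / top (249,187), and stand B at scene (384,192) / top (340,169). A's base measures 170 x 148 mm with a ~120 mm drum, so A fits the description. B is smaller, with a ~90 mm drum. The crop confirms A: bar along the slope, with the rib near the bottom (about +4.5°).

```bash
cat >> h.py <<'E'
yaw=-.085
n=np.array([-np.cos(yaw)*.5,-np.sin(yaw)*.5,np.sqrt(.75)])
lo=np.array([-np.cos(yaw)*np.sqrt(.75),-np.sin(yaw)*np.sqrt(.75),-.5]); side=np.cross(n,lo)
grip=np.array([.5651,-.0378,.1446])
def rotx(th): return -(np.cos(th)*lo+np.sin(th)*side)   # rotor x axis at angle th
def toolR(th,sg):
    x=sg*rotx(th); z=-n; return R.from_matrix(np.c_[x,np.cross(z,x),z])
def rows(P,Rt,N,g):
    o=robot.get_obs();p=np.array(o["tool_pos"]);r=R.from_euler("xyz",o["ee_rot"])
    w=(r.inv()*Rt).as_rotvec()
    print("dist",np.linalg.norm(P-p),"ang",w); st=R.from_rotvec(w/N)
    for i in range(N):
        t=(r*st**i).inv().apply((P-p)/N*1000); print([*map(float,t.round(1)),*map(float,(w/N).round(4)),g])
E
python3 - <<'E'
from h import *
for sg in(1,-1): rows(grip+.28*n,toolR(.08,sg),16,90)
E
```

```text
dist 0.5608845072981496 ang [-0.71524162  0.09582654  2.63242338]
[-24.8, -24.7, 1.1, -0.0447, 0.006, 0.1645, 90]
[-28.6, -20.3, -0.1, -0.0447, 0.006, 0.1645, 90]
[-31.5, -15.4, -1.0, -0.0447, 0.006, 0.1645, 90]
[-33.6, -9.9, -1.8, -0.0447, 0.006, 0.1645, 90]
[-34.7, -4.2, -2.3, -0.0447, 0.006, 0.1645, 90]
[-34.9, 1.7, -2.6, -0.0447, 0.006, 0.1645, 90]
[-34.2, 7.5, -2.6, -0.0447, 0.006, 0.1645, 90]
[-32.4, 13.1, -2.3, -0.0447, 0.006, 0.1645, 90]
[-29.8, 18.3, -1.8, -0.0447, 0.006, 0.1645, 90]
[-26.4, 23.0, -1.1, -0.0447, 0.006, 0.1645, 90]
[-22.3, 27.0, -0.1, -0.0447, 0.006, 0.1645, 90]
[-17.6, 30.3, 1.1, -0.0447, 0.006, 0.1645, 90]
[-12.4, 32.7, 2.4, -0.0447, 0.006, 0.1645, 90]
[-6.9, 34.2, 3.8, -0.0447, 0.006, 0.1645, 90]
[-1.2, 34.6, 5.3, -0.0447, 0.006, 0.1645, 90]
[4.4, 34.1, 6.9, -0.0447, 0.006, 0.1645, 90]
dist 0.5608845072981496 ang [-0.07004128 -0.52278246 -0.41694987]
[-24.8, -24.7, 1.1, -0.0044, -0.0327, -0.0261, 90]
[-24.1, -25.4, 1.8, -0.0044, -0.0327, -0.0261, 90]
[-23.4, -26.0, 2.5, -0.0044, -0.0327, -0.0261, 90]
[-22.6, -26.6, 3.1, -0.0044, -0.0327, -0.0261, 90]
[-21.8, -27.2, 3.7, -0.0044, -0.0327, -0.0261, 90]
[-21.0, -27.8, 4.3, -0.0044, -0.0327, -0.0261, 90]
[-20.1, -28.3, 4.8, -0.0044, -0.0327, -0.0261, 90]
[-19.2, -28.9, 5.3, -0.0044, -0.0327, -0.0261, 90]
[-18.2, -29.4, 5.8, -0.0044, -0.0327, -0.0261, 90]
[-17.3, -29.9, 6.3, -0.0044, -0.0327, -0.0261, 90]
[-16.3, -30.3, 6.7, -0.0044, -0.0327, -0.0261, 90]
[-15.2, -30.8, 7.1, -0.0044, -0.0327, -0.0261, 90]
[-14.2, -31.2, 7.4, -0.0044, -0.0327, -0.0261, 90]
[-13.1, -31.6, 7.7, -0.0044, -0.0327, -0.0261, 90]
[-12.1, -31.9, 8.0, -0.0044, -0.0327, -0.0261, 90]
[-10.9, -32.3, 8.2, -0.0044, -0.0327, -0.0261, 90]
```

Emit:
{"name": "step_arm", "arguments": {"commands": [[[-25,-25,1,-0.0044,-0.0327,-0.0261,90],[-24,-25.5,2,-0.0044,-0.0327,-0.0261,90],[-23.5,-26,2.5,-0.0044,-0.0327,-0.0261,90],[-22.5,-26.5,3,-0.0044,-0.0327,-0.0261,90],[-22,-27,3.5,-0.0044,-0.0327,-0.0261,90],[-21,-28,4,-0.0044,-0.0327,-0.0261,90],[-20,-28,5,-0.0044,-0.0327,-0.0261,90],[-19,-29,5,-0.0044,-0.0327,-0.0261,90],[-18,-29.5,6,-0.0044,-0.0327,-0.0261,90],[-17,-30,6,-0.0044,-0.0327,-0.0261,90],[-16,-30,7,-0.0044,-0.0327,-0.0261,90],[-15,-31,7,-0.0044,-0.0327,-0.0261,90],[-14,-31,7.5,-0.0044,-0.0327,-0.0261,90],[-13,-31.5,7.5,-0.0044,-0.0327,-0.0261,90],[-12,-32,8,-0.0044,-0.0327,-0.0261,90],[-11,-32,8,-0.0044,-0.0327,-0.0261,90],[0,0,0,0,0,0,90],[0,0,0,0,0,0,90]]]}}

```text
time: 2.85
tool_pos: [0.4239, -0.0252, 0.3874]
ee_rot: [-3.096, 0.522, -3.134]
wrist_force: [-0.9, -0.4, -0.2]
width: 0.0901
finger_force: 0.0
```

Run:
```python
from h import *
o=robot.get_obs();p=eyes.snapshot("wrist");save(p,"w.png")
print(o["time"],o["joint_positions"],o["tool_pos"],o["wrist_torque"],R.from_euler("xyz",o["ee_rot"]).inv().apply(o["wrist_torque"]))
T=np.array(p["tool_from_camera"]);r=R.from_euler("xyz",o["ee_rot"]).as_matrix();K=np.array(p["camera_matrix"])
W=np.eye(4);W[:3,:3]=r;W[:3,3]=o["tool_pos"];C=W@T
def prj(X):
    c=C[:3,:3].T@(X-C[:3,3]); return K[0,0]*c[0]/-c[2]+K[0,2],K[1,1]*c[1]/c[2]+K[1,2]
print("pred grip",prj(grip),"pred face",prj(grip-.025*n),"bar top ends",prj(grip+.015*n+.025*rotx(.08)),prj(grip+.015*n-.025*rotx(.08)),"rib",prj(grip-.025*n-.05*rotx(.08)))
for q in["rotor_grip","rotor_face"]: print(q,[(d["xy"],d["confidence"]) for d in models.tip_of(p,q)])
```

```text
2.85 [-0.21709671 -0.37090037  1.84603429  0.07317656  1.14797837 -1.7954374 ] [ 0.42392263 -0.02520605  0.38740371] [ 0.05531745  0.22936282 -0.01026535] [-0.04429384  0.23040589  0.02690507]
pred grip (np.float64(322.4164430452027), np.float64(205.38448046945783)) pred face (np.float64(322.3036859862753), np.float64(196.9239146006555)) bar top ends (np.float64(322.50534597945085), np.float64(243.7089098441098)) (np.float64(322.4826258172825), np.float64(177.0472500506164)) rib (np.float64(322.27423581278805), np.float64(135.6813275616181))
rotor_grip [([100.1, 210.5], 0.95), ([331.2, 206.8], 0.89)]
rotor_face [([112.9, 202.8], 0.93), ([325.7, 197.9], 0.82)]
```

View pics/w.png

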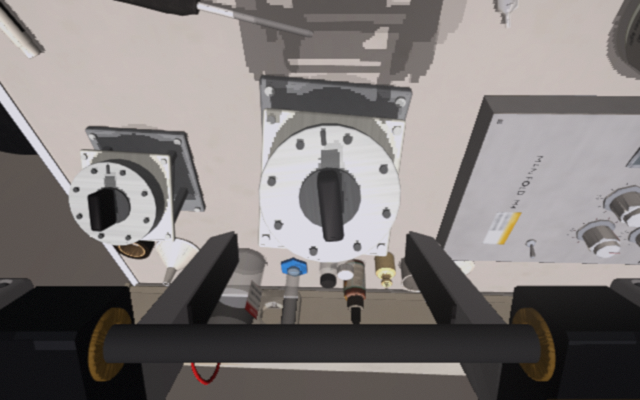

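Wrist view: the bar centre is at (331,205) and the disc centre at (330,193), both about 8 px (6 mm) right of prediction. The rib at (323,140) shows the rotor about 0.13 rad further anticlockwise. I'm correcting for both and approaching.

Emit:
{"name": "step_arm", "arguments": {"commands": [[[0,6.5,0,0,0,-0.13,70],[0,0,25,0,0,0,60],[0,0,25,0,0,0,60],[0,0,20,0,0,0,60],[0,0,14,0,0,0,60],[0,0,10,0,0,0,60],[0,0,0,0,0,0,60],[0,0,0,0,0,0,60]]]}}

```text
time: 4.0
tool_pos: [0.4712, -0.023, 0.3065]
ee_rot: [-3.021, 0.513, -2.984]
wrist_force: [0.4, -0.1, 0.4]
width: 0.0603
finger_force: 0.0
```

```bash
cat >> h.py <<'E'
def tq():
    o=robot.get_obs(); r=R.from_euler("xyz",o["ee_rot"]); x=r.apply([1,0,0])
    th=np.arctan2(x@side,x@lo)
    print("t",o["time"],"th",round(th,3),"Ttool",r.inv().apply(o["wrist_torque"]).round(3),"Ftool",r.inv().apply(o["wrist_force"]).round(2),"j6",o["joint_positions"][5].round(3),o["joint_torque"][5].round(4),"w",round(o["width"],4),o["finger_force"])
E
python3 - <<'E'
from h import *
tq();p=eyes.snapshot("wrist");save(p,"w2.png");print(robot.get_obs()["tool_pos"]);tq()
E
```

```text
t 4.0 th 0.211 Ttool [-0.073  0.251  0.015] Ftool [-0.54 -0.21 -0.15] j6 -1.905 -0.0149 w 0.0603 0.0
[ 0.47120719 -0.02302817  0.30664644]
t 4.05 th 0.211 Ttool [-0.113  0.229  0.03 ] Ftool [ 0.52 -0.51 -0.31] j6 -1.905 -0.0151 w 0.0599 0.0
```

View pics/w2.png

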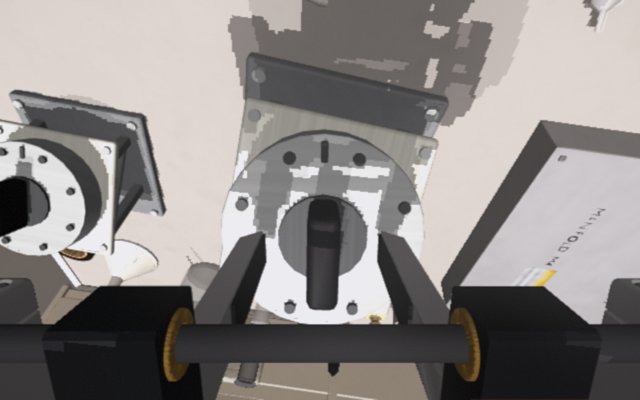

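The bar is now upright and centred between the fingers (bar at 323, rib at (325,152)). Closing.

Emit:
{"name": "step_arm", "arguments": {"commands": [[[0,0,0,0,0,0,0],[0,0,0,0,0,0,0],[0,0,0,0,0,0,0],[0,0,0,0,0,0,0],[0,0,0,0,0,0,0],[0,0,0,0,0,0,0],[0,0,0,0,0,0,0],[0,0,0,0,0,0,0]]]}}

```text
time: 5.05
tool_pos: [0.4711, -0.0227, 0.3057]
ee_rot: [-3.022, 0.511, -2.985]
wrist_force: [0.8, 3.3, 0.4]
width: 0.0156
finger_force: 30.0
```

```bash
python3 -c "
from h import *
tq()"
```

```text
t 5.05 th 0.211 Ttool [-0.465  0.222 -0.116] Ftool [-1.3   3.13 -0.04] j6 -1.905 0.1094 w 0.0156 29.973376393318176
```

Emit:
{"name": "step_arm", "arguments": {"commands": [[[0,0,0,0,0,0.06,0],[0,0,0,0,0,0.06,0],[0,0,0,0,0,0.06,0],[0,0,0,0,0,0.06,0],[0,0,0,0,0,0.06,0]]]}}

```text
time: 5.68
tool_pos: [0.4711, -0.0225, 0.3057]
ee_rot: [3.088, 0.521, 2.952]
wrist_force: [-0.3, 4.3, 0.0]
width: 0.0155
finger_force: 30.1
```

```bash
python3 -c "
from h import *
tq()"
```

```text
t 5.675 th -0.091 Ttool [-0.538  0.315 -0.284] Ftool [ 0.95  4.22 -0.34] j6 -1.604 -0.077 w 0.0155 30.05516767501831
```

Emit:
{"name": "step_arm", "arguments": {"commands": [[[0,0,0,0,0,0.06,0],[0,0,0,0,0,0.06,0],[0,0,0,0,0,0.06,0],[0,0,0,0,0,0.06,0],[0,0,0,0,0,0.06,0]]]}}

```text
time: 6.3
tool_pos: [0.4711, -0.0223, 0.3057]
ee_rot: [2.923, 0.48, 2.612]
wrist_force: [0.4, 4.7, 0.4]
width: 0.0154
finger_force: 30.0
```

```bash
python3 -c "
from h import *
tq()"
```

```text
t 6.3 th -0.391 Ttool [-0.584  0.438 -0.278] Ftool [ 1.58  4.46 -0.3 ] j6 -1.304 -0.0872 w 0.0154 30.045308768749237
```

Emit:
{"name": "step_arm", "arguments": {"commands": [[[0,0,0,0,0,-0.06,0],[0,0,0,0,0,-0.06,0],[0,0,0,0,0,-0.06,0],[0,0,0,0,0,-0.06,0],[0,0,0,0,0,-0.06,0]]]}}

```text
time: 6.92
tool_pos: [0.4711, -0.0226, 0.3057]
ee_rot: [3.089, 0.521, 2.955]
wrist_force: [-1.0, 4.2, -0.1]
width: 0.0155
finger_force: 29.9
```

```bash
python3 -c "
from h import *
tq()"
```

```text
t 6.925 th -0.088 Ttool [-0.532  0.39   0.084] Ftool [ 1.6   4.02 -0.61] j6 -1.607 0.3222 w 0.0155 29.937844276428223
```

Emit:
{"name": "step_arm", "arguments": {"commands": [[[0,0,0,0,0,0.1,0],[0,0,0,0,0,0.1,0],[0,0,0,0,0,0.1,0],[0,0,0,0,0,0.1,0],[0,0,0,0,0,0.1,0],[0,0,0,0,0,0.1,0],[0,0,0,0,0,0.1,0],[0,0,0,0,0,0.06,0],[0,0,0,0,0,0.06,0]]]}}

```text
time: 8.05
tool_pos: [0.4714, -0.0221, 0.3059]
ee_rot: [2.711, 0.31, 2.078]
wrist_force: [1.4, 6.1, -0.3]
width: 0.0157
finger_force: 30.0
```

```bash
python3 -c "
from h import *
tq()"
```

```text
t 8.05 th -0.911 Ttool [-0.401  0.768 -0.273] Ftool [4.48 4.26 0.74] j6 -0.784 -0.1272 w 0.0157 30.016990900039673
```

Emit:
{"name": "step_arm", "arguments": {"commands": [[[0,0,0,0,0,0.1,0],[0,0,0,0,0,0.1,0],[0,0,0,0,0,0.1,0],[0,0,0,0,0,0.1,0],[0,0,0,0,0,0.1,0],[0,0,0,0,0,0.06,0],[0,0,0,0,0,0.06,0]]]}}

```text
time: 8.93
tool_pos: [0.4717, -0.022, 0.306]
ee_rot: [2.616, 0.016, 1.521]
wrist_force: [4.4, 6.5, -1.0]
width: 0.0159
finger_force: 30.0
```

```bash
python3 -c "
from h import *
tq()"
```

```text
t 8.925 th -1.532 Ttool [-0.126  0.94  -0.213] Ftool [6.72 3.1  2.87] j6 -0.164 -0.1997 w 0.0159 29.97998982667923
```

Emit:
{"name": "step_arm", "arguments": {"commands": [[[0,0,0,0,0,0.1,0],[0,0,0,0,0,0.1,0],[0,0,0,0,0,0.06,0],[0,0,0,0,0,0.06,0]]]}}

```text
time: 9.43
tool_pos: [0.4718, -0.0221, 0.3061]
ee_rot: [2.633, -0.143, 1.243]
wrist_force: [5.4, 6.6, -1.0]
width: 0.016
finger_force: 30.0
```

```bash
python3 -c "
from h import *
tq()"
```

```text
t 9.425 th -1.852 Ttool [ 0.039  0.922 -0.172] Ftool [7.72 1.56 3.31] j6 0.156 -0.2388 w 0.016 29.980898201465607
```

Emit:
{"name": "step_arm", "arguments": {"commands": [[[0,0,0,0,0,-0.1,0],[0,0,0,0,0,-0.1,0],[0,0,0,0,0,-0.06,0],[0,0,0,0,0,-0.06,0]]]}}

```text
time: 9.93
tool_pos: [0.4717, -0.0221, 0.306]
ee_rot: [2.616, 0.017, 1.523]
wrist_force: [3.6, 7.1, -0.1]
width: 0.0156
finger_force: 30.0
```

```bash
python3 -c "
from h import *
tq()"
```

```text
t 9.925 th -1.53 Ttool [-0.107  0.986  0.17 ] Ftool [7.23 2.8  1.64] j6 -0.166 0.1961 w 0.0156 29.972274899482727
```

Emit:
{"name": "step_arm", "arguments": {"commands": [[[0,0,0,0,0,-0.1,0],[0,0,0,0,0,-0.1,0],[0,0,0,0,0,-0.1,0],[0,0,0,0,0,-0.1,0],[0,0,0,0,0,-0.1,0],[0,0,0,0,0,-0.06,0],[0,0,0,0,0,-0.06,0]]]}}

```text
time: 10.8
tool_pos: [0.4714, -0.0222, 0.3059]
ee_rot: [2.711, 0.311, 2.08]
wrist_force: [2.2, 5.8, -0.7]
width: 0.016
finger_force: 30.0
```

```bash
python3 -c "
from h import *
tq()"
```

```text
t 10.8 th -0.909 Ttool [-0.375  0.767  0.136] Ftool [3.98 4.55 1.45] j6 -0.787 0.2695 w 0.016 29.95774269104004
```

Emit:
{"name": "step_arm", "arguments": {"commands": [[[0,0,0,0,0,0,72],[0,0,0,0,0,0,72],[0,0,0,0,0,0,72],[0,0,0,0,0,0,72],[0,0,0,0,0,0,72],[0,0,0,0,0,0,72]]]}}

```text
time: 11.55
tool_pos: [0.4711, -0.023, 0.3057]
ee_rot: [2.714, 0.312, 2.079]
wrist_force: [0.4, 1.2, 0.9]
width: 0.0706
finger_force: 0.0
```

```bash
python3 -c "
from h import *
tq()"
```

```text
t 11.55 th -0.91 Ttool [ 0.198  0.161 -0.032] Ftool [ 0.53  1.33 -0.61] j6 -0.785 0.0246 w 0.0706 0.0
```

Emit:
{"name": "step_arm", "arguments": {"commands": [[[0,0,0,0,0,0.175,72],[0,0,0,0,0,0.175,72],[0,0,0,0,0,0.175,72],[0,0,0,0,0,0.175,72],[0,0,0,0,0,0.175,72],[0,0,0,0,0,0.175,72],[0,0,0,0,0,0.175,72],[0,0,0,0,0,0.175,72],[0,0,0,0,0,0.175,72],[0,0,0,0,0,0.175,72],[0,0,0,0,0,0.175,72],[0,0,0,0,0,0.175,72],[0,0,0,0,0,0.175,72],[0,0,0,0,0,0.175,72],[0,0,0,0,0,0.175,72],[0,0,0,0,0,0.175,72],[0,0,0,0,0,0.175,72],[0,0,0,0,0,0.167,72],[0,0,0,0,0,0,72],[0,0,0,0,0,0,72]]]}}

```text
time: 14.05
tool_pos: [0.4711, -0.023, 0.3058]
ee_rot: [-2.714, -0.313, -1.061]
wrist_force: [-0.1, -0.2, -0.1]
width: 0.0724
finger_force: 0.0
```

```bash
python3 -c "
from h import *
tq()"
```

```text
t 14.05 th 2.234 Ttool [-0.243 -0.294  0.054] Ftool [0.05 0.23 0.05] j6 2.354 -0.03 w 0.0724 0.0
```

Emit:
{"name": "step_arm", "arguments": {"commands": [[[0,0,0,0,0,0,0],[0,0,0,0,0,0,0],[0,0,0,0,0,0,0],[0,0,0,0,0,0,0],[0,0,0,0,0,0,0],[0,0,0,0,0,0,0],[0,0,0,0,0,0,0],[0,0,0,0,0,0,0],[0,0,0,0,0,0,0]]]}}

```text
time: 15.18
tool_pos: [0.4716, -0.0226, 0.3061]
ee_rot: [-2.711, -0.312, -1.064]
wrist_force: [4.2, 3.0, -2.0]
width: 0.0159
finger_force: 30.0
```

```bash
python3 -c "
from h import *
tq()"
```

```text
t 15.175 th 2.231 Ttool [ 0.356 -0.282  0.175] Ftool [-1.19 -3.99  3.71] j6 2.357 -0.1612 w 0.0159 29.999345541000366
```

Emit:
{"name": "step_arm", "arguments": {"commands": [[[0,0,0,0,0,-0.12,0],[0,0,0,0,0,-0.12,0],[0,0,0,0,0,-0.12,0],[0,0,0,0,0,-0.12,0],[0,0,0,0,0,-0.12,0],[0,0,0,0,0,-0.12,0],[0,0,0,0,0,-0.12,0],[0,0,0,0,0,-0.12,0],[0,0,0,0,0,-0.12,0],[0,0,0,0,0,-0.12,0],[0,0,0,0,0,-0.12,0],[0,0,0,0,0,-0.12,0],[0,0,0,0,0,-0.12,0],[0,0,0,0,0,-0.12,0],[0,0,0,0,0,-0.06,0],[0,0,0,0,0,-0.06,0]]]}}

```text
time: 17.18
tool_pos: [0.4716, -0.0227, 0.3061]
ee_rot: [2.718, -0.322, 0.877]
wrist_force: [4.8, 2.1, -0.2]
width: 0.0157
finger_force: 30.0
```

```bash
python3 -c "
from h import *
tq()"
```

```text
t 17.175 th -2.25 Ttool [0.133 0.192 0.081] Ftool [4.34 1.44 2.47] j6 0.555 0.349 w 0.0157 29.990418255329132
```

Emit:
{"name": "step_arm", "arguments": {"commands": [[[0,0,0,0,0,-0.1,0],[0,0,0,0,0,-0.1,0],[0,0,0,0,0,-0.1,0],[0,0,0,0,0,-0.1,0],[0,0,0,0,0,-0.06,0],[0,0,0,0,0,-0.06,0]]]}}

```text
time: 17.92
tool_pos: [0.4716, -0.0227, 0.3061]
ee_rot: [2.621, -0.081, 1.349]
wrist_force: [4.7, 2.4, -1.4]
width: 0.0161
finger_force: 30.0
```

```bash
python3 -c "
from h import *
tq()"
```

```text
t 17.925 th -1.73 Ttool [-0.103  0.186  0.185] Ftool [3.26 2.63 3.49] j6 0.035 0.3036 w 0.0161 29.99443620443344
```

Emit:
{"name": "step_arm", "arguments": {"commands": [[[0,0,0,0,0,-0.1,0],[0,0,0,0,0,-0.1,0],[0,0,0,0,0,-0.1,0],[0,0,0,0,0,-0.1,0],[0,0,0,0,0,-0.1,0],[0,0,0,0,0,-0.1,0],[0,0,0,0,0,-0.1,0],[0,0,0,0,0,-0.06,0],[0,0,0,0,0,-0.06,0]]]}}

```text
time: 19.05
tool_pos: [0.4716, -0.0227, 0.3061]
ee_rot: [2.711, 0.312, 2.078]
wrist_force: [4.7, 2.1, -1.7]
width: 0.0157
finger_force: 30.0
```

```bash
python3 -c "
from h import *
tq()"
```

```text
t 19.05 th -0.91 Ttool [-0.279  0.035  0.17 ] Ftool [0.13 3.87 3.75] j6 -0.785 0.1838 w 0.0157 30.022955238819122
```

Emit:
{"name": "step_arm", "arguments": {"commands": [[[0,0,0,0,0,-0.06,0],[0,0,0,0,0,-0.06,0],[0,0,0,0,0,0.06,0],[0,0,0,0,0,0.06,0]]]}}

```text
time: 19.55
tool_pos: [0.4716, -0.0227, 0.3061]
ee_rot: [2.71, 0.311, 2.075]
wrist_force: [4.9, 2.8, -1.9]
width: 0.0163
finger_force: 30.0
```

```bash
python3 -c "
from h import *
tq()"
```

```text
t 19.55 th -0.913 Ttool [-0.319  0.054 -0.174] Ftool [0.65 4.36 4.  ] j6 -0.782 -0.2196 w 0.0163 30.02259761095047
```

Emit:
{"name": "step_arm", "arguments": {"commands": [[[0,0,0,0,0,0.1,0],[0,0,0,0,0,0.1,0],[0,0,0,0,0,0.1,0],[0,0,0,0,0,0.1,0],[0,0,0,0,0,0.1,0],[0,0,0,0,0,0.1,0],[0,0,0,0,0,0.1,0],[0,0,0,0,0,0.06,0],[0,0,0,0,0,0.06,0]]]}}

```text
time: 20.68
tool_pos: [0.4716, -0.0227, 0.3061]
ee_rot: [2.621, -0.082, 1.346]
wrist_force: [4.9, 2.3, -1.8]
width: 0.0158
finger_force: 30.0
```

```bash
python3 -c "
from h import *
tq()"
```

```text
t 20.675 th -1.732 Ttool [-0.027  0.294 -0.272] Ftool [3.13 2.66 3.96] j6 0.038 -0.0967 w 0.0158 30.04368156194687
```

Emit:
{"name": "step_arm", "arguments": {"commands": [[[0,0,0,0,0,0.1,0],[0,0,0,0,0,0.1,0],[0,0,0,0,0,0.1,0],[0,0,0,0,0,0.1,0],[0,0,0,0,0,0.06,0],[0,0,0,0,0,0.06,0]]]}}

```text
time: 21.42
tool_pos: [0.4716, -0.0227, 0.3061]
ee_rot: [2.719, -0.323, 0.874]
wrist_force: [3.8, 2.6, -0.6]
width: 0.0156
finger_force: 30.1
```

```bash
python3 -c "
from h import *
tq()"
```

```text
t 21.425 th -2.252 Ttool [ 0.055  0.312 -0.316] Ftool [4.01 0.3  2.29] j6 0.558 -0.0505 w 0.0156 30.061052441596985
```

Run:
```python
import numpy as np
D=[(-.09,-.284,-.077),(-.391,-.278,-.0872),(-.911,-.273,-.1272),(-1.532,-.213,-.1997),(-1.852,-.172,-.2388),(2.229,-.174,-.2196),(1.41,-.272,-.0967),(.89,-.316,-.0505)]
U=[(-.088,.084,.3222),(-1.53,.17,.1961),(-.909,.136,.2695),(.892,.081,.349),(1.412,.185,.3036),(2.232,.17,.1838)]
r=[(*d,-1) for d in D]+[(*u,1) for u in U]; r=np.array(r)
for c,sg in((1,-1),(2,1)):
  A=np.c_[np.sin(r[:,0]),np.cos(r[:,0]),r[:,3],np.ones(len(r))]
  x,res,_,_=np.linalg.lstsq(A,sg*r[:,c],rcond=None)
  # tau=a sin(th-top): top where zero rising
  top=np.arctan2(-x[1],x[0]); print("amp",np.hypot(*x[:2]),"bottom",top+np.pi if top<0 else top-np.pi,"fric",x[2],"off",x[3],"rms",np.std(A@x-sg*r[:,c]))
```

```text
amp 0.08130900810148721 bottom 1.812685285813421 fric -0.1944168342522339 off 0.030555853641763994 rms 0.02088360341617157
amp 0.12170983920482611 bottom 1.940089659481543 fric 0.19987305817758197 off 0.03136145387617863 rms 0.011324562845628619
```

Run:
```python
import numpy as np
p=np.pi
# tool angle, rotor angle, wrist Tz, j6 torque, dir, loaded
D=[(-.09,0,-.284,-.077,-1),(-.391,0,-.278,-.0872,-1),(-.911,0,-.273,-.1272,-1),(-1.532,0,-.213,-.1997,-1),(-1.852,0,-.172,-.2388,-1),(-.913,p,-.174,-.2196,-1),(-1.732,p,-.272,-.0967,-1),(-2.252,p,-.316,-.0505,-1),
(-.088,0,.084,.3222,1),(-1.53,0,.17,.1961,1),(-.909,0,.136,.2695,1),(-2.25,p,.081,.349,1),(-1.73,p,.185,.3036,1),(-.91,p,.17,.1838,1)]
F=[(.211,.0225,-.015),(-.91,-.032,.0246),(2.234,.054,-.03),(.08,.027,np.nan)]
for c,sg in((2,-1),(3,1)):
  A=[];y=[]
  for d in D:
    t=d[0]+d[1];A.append([np.sin(t),np.cos(t),d[4],1,np.sin(d[0]),np.cos(d[0])]);y.append(sg*d[c])
  for f in F:
    v=f[c-1]
    if v==v: A.append([0,0,0,1,np.sin(f[0]),np.cos(f[0])]);y.append(sg*v)
  A=np.array(A);y=np.array(y)
  x=np.linalg.lstsq(A,y,rcond=None)[0]; e=A@x-y
  s2=e@e/(len(y)-6);C=np.linalg.inv(A.T@A)*s2
  top=np.arctan2(-x[1],x[0]); print("amp",np.hypot(*x[:2]),"bottom",(top+p+p)%(2*p)-p,"sd",np.sqrt(C[0,0])/np.hypot(*x[:2]),"x",x.round(4),"res",e.round(3))
```

```text
amp 0.10043047713782481 bottom 1.7934523631129053 sd 0.08520331090512066 x [ 0.0222  0.098  -0.1952 -0.0126 -0.0479  0.0044] res [ 0.003  0.009 -0.007 -0.001  0.007  0.007 -0.005 -0.02  -0.019 -0.008
  0.011 -0.013  0.061 -0.04   0.004 -0.004  0.001  0.015]
amp 0.13767748068000277 bottom 1.9001412174578718 sd 0.0041779382758432085 x [ 0.0445  0.1303  0.1995 -0.0016 -0.0398 -0.0055] res [-0.    -0.    -0.001 -0.001 -0.001  0.002  0.001  0.    -0.     0.002
  0.001 -0.    -0.001 -0.003 -0.     0.002  0.   ]
```

Emit:
{"name": "step_arm", "arguments": {"commands": [[[0,0,0,0,0,-0.1,0],[0,0,0,0,0,-0.1,0],[0,0,0,0,0,-0.1,0],[0,0,0,0,0,-0.1,0],[0,0,0,0,0,-0.1,0],[0,0,0,0,0,-0.1,0],[0,0,0,0,0,-0.1,0],[0,0,0,0,0,-0.1,0],[0,0,0,0,0,-0.1,0],[0,0,0,0,0,-0.06,0],[0,0,0,0,0,-0.05,0]]]}}

```text
time: 22.8
tool_pos: [0.4716, -0.0227, 0.3061]
ee_rot: [2.639, 0.162, 1.775]
wrist_force: [4.2, 2.4, -2.4]
width: 0.0158
finger_force: 30.0
```

```bash
python3 -c "
from h import *
tq()"
```

```text
t 22.8 th -1.24 Ttool [-0.239  0.116  0.2  ] Ftool [1.86 3.06 4.07] j6 -0.455 0.1556 w 0.0158 30.007874965667725
```

Emit:
{"name": "step_arm", "arguments": {"commands": [[[0,0,0,0,0,-0.06,0],[0,0,0,0,0,-0.06,0],[0,0,0,0,0,0.06,0],[0,0,0,0,0,0.06,0]]]}}

```text
time: 23.3
tool_pos: [0.4716, -0.0227, 0.3061]
ee_rot: [2.639, 0.162, 1.773]
wrist_force: [4.6, 2.2, -1.6]
width: 0.0159
finger_force: 30.0
```

```bash
python3 -c "
from h import *
tq()
p=eyes.snapshot('wrist');save(p,'w3.png')"
```

```text
t 23.3 th -1.243 Ttool [-0.201  0.168 -0.15 ] Ftool [1.42 3.71 3.58] j6 -0.452 -0.168 w 0.0159 30.029951333999634
```

View pics/w3.png

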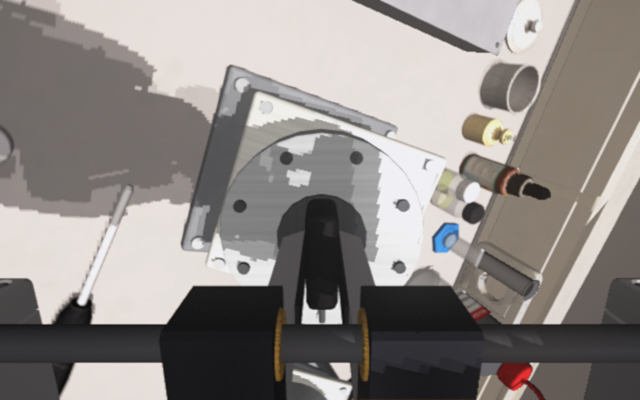

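The up-going reading looks low (friction half-difference of 0.16 against the usual 0.20), so I'm repeating the to-and-fro here at constant speed.

Emit:
{"name": "step_arm", "arguments": {"commands": [[[0,0,0,0,0,0.06,0],[0,0,0,0,0,0.06,0],[0,0,0,0,0,0.06,0],[0,0,0,0,0,0.06,0],[0,0,0,0,0,-0.06,0],[0,0,0,0,0,-0.06,0],[0,0,0,0,0,-0.06,0],[0,0,0,0,0,-0.06,0]]]}}

```text
time: 24.35
tool_pos: [0.4716, -0.0227, 0.3061]
ee_rot: [2.639, 0.163, 1.775]
wrist_force: [4.9, 3.1, -0.9]
width: 0.016
finger_force: 30.0
```

```bash
python3 -c "
from h import *
tq()"
```

```text
t 24.35 th -1.24 Ttool [-0.204  0.132  0.199] Ftool [2.19 4.46 3.08] j6 -0.455 0.2361 w 0.016 30.00786155462265
```

Emit:
{"name": "step_arm", "arguments": {"commands": [[[0,0,0,0,0,-0.06,0],[0,0,0,0,0,-0.06,0],[0,0,0,0,0,-0.06,0],[0,0,0,0,0,-0.06,0],[0,0,0,0,0,-0.06,0],[0,0,0,0,0,-0.06,0]]]}}

```text
time: 25.1
tool_pos: [0.4716, -0.0227, 0.3061]
ee_rot: [2.72, 0.325, 2.107]
wrist_force: [4.2, 1.7, -1.9]
width: 0.0159
finger_force: 30.0
```

```bash
python3 -c "
from h import *
tq()"
```

```text
t 25.1 th -0.88 Ttool [-0.287  0.082  0.205] Ftool [0.   3.24 3.68] j6 -0.815 0.1798 w 0.0159 30.02440094947815
```

Emit:
{"name": "step_arm", "arguments": {"commands": [[[0,0,0,0,0,-0.06,0],[0,0,0,0,0,-0.06,0],[0,0,0,0,0,-0.06,0],[0,0,0,0,0,0.06,0],[0,0,0,0,0,0.06,0],[0,0,0,0,0,0.06,0]]]}}

```text
time: 25.85
tool_pos: [0.4716, -0.0227, 0.3061]
ee_rot: [2.719, 0.324, 2.104]
wrist_force: [5.2, 3.2, -1.2]
width: 0.0158
finger_force: 30.0
```

```bash
python3 -c "
from h import *
tq()"
```

```text
t 25.85 th -0.883 Ttool [-0.292  0.053 -0.156] Ftool [0.53 5.09 3.5 ] j6 -0.812 -0.222 w 0.0158 30.021836757659912
```

Emit:
{"name": "step_arm", "arguments": {"commands": [[[0,0,0,0,0,0.06,0],[0,0,0,0,0,0.06,0],[0,0,0,0,0,0.06,0],[0,0,0,0,0,0.06,0],[0,0,0,0,0,0.06,0],[0,0,0,0,0,0.06,0]]]}}

```text
time: 26.6
tool_pos: [0.4716, -0.0227, 0.3061]
ee_rot: [2.639, 0.162, 1.773]
wrist_force: [5.6, 2.9, -0.9]
width: 0.0156
finger_force: 30.0
```

```bash
python3 -c "
from h import *
tq()"
```

```text
t 26.6 th -1.243 Ttool [-0.224  0.242 -0.226] Ftool [1.82 4.99 3.49] j6 -0.452 -0.1658 w 0.0156 30.030005872249603
```

The clean repeat reads +0.236/−0.166 N m. Its mean of 0.035 equals the gripper's own term of 0.036, so the slug's torque is zero here and the heavy side is at the bottom. Settling, then handing in.

Emit:
{"name": "step_arm", "arguments": {"commands": [[[0,0,0,0,0,0,0],[0,0,0,0,0,0,0],[0,0,0,0,0,0,0],[0,0,0,0,0,0,0]]]}}

```text
time: 27.1
tool_pos: [0.4716, -0.0227, 0.3061]
ee_rot: [2.639, 0.162, 1.774]
wrist_force: [4.4, 2.2, -0.7]
width: 0.0159
finger_force: 30.0
```

```bash
python3 -c "
from h import *
tq();print(robot.close_job())"
```

```text
t 27.1 th -1.241 Ttool [-0.219  0.127  0.024] Ftool [1.38 3.92 2.76] j6 -0.453 0.0054 w 0.0159 29.997561872005463
the job is handed in; nothing more can be done
None
```

The job is handed in at 27.1 s: by joint-torque feel, the rotor's heavy side is at the bottom of the tilted face (rotor angle about 1.90 rad), the bar is still gripped and held there, and I did not touch the screwdriver, spanner or marker.

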